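# Pry open the pastel box and stand the palette knife in the pot

## Robot

A 6-joint arm with a two-finger parallel gripper is mounted at the origin on the work surface. World frame = base frame: x ahead of the robot, y to its left, z up, the work surface at z = 0. Lengths are in m, angles in rad, forces in N, time in s.
With the tool pointing down it reaches from about 0.25 to 0.725 m from the base axis. Payload 4 kg.
Tool frame: the origin (TCP) lies midway between the tips of the shut fingers; the grasp point (between the pads) lies 19 mm behind it; x points along the fingers, y is the direction in which the jaws open and shut, and the axes are right-handed (so a half turn about x gives the same grasp; the last joint's range is limited). The gripper opens to 85 mm and grips with 20 to 120 N. Pads are 22 mm wide; open, the fingers measure 114 mm over their backs; the gripper's body (76 mm by 85 mm) begins 54 mm behind the grasp point. The pads swing forward as they close: fully open they stand 13 mm farther back than shut.
Start: joints at [-1.228, 0.241, 0.005, 1.335, 0, 1.571], TCP at [0.168, -0.471, 0.231] pointing down, gripper open.
Joint ranges: [-2.72, 2.72], [-1.05, 1.87], [-1.09, 1.28], [-1.99, 2.15], [-1.42, 1.44], [-3.14, 3.14]. Speed limits (rad/s): [2.79, 2.79, 3.14, 3.14, 3.14, 3.14].

## Interface

Orientations are given as a unit quaternion [x, y, z, w].
In Python, from workcell import * gives the robot as it stands.
- The arm moves only by the tool play_rows, never from a script. Its argument "plan" is a list of rows, each a list of 7 numbers: the shift along the tool's x, y, z in mm, then the turn, a rotation vector about the tool's x, y, z in rad, then the closure, from -1 (fully open) to 1 (shut). In form: [[x, y, z, rx, ry, rz, grip], ...]. A call has 1 to 20 rows; each row shifts and turns the commanded pose from where the row before left it, along the tool's axes as they then stand; what a row does not reach is not made up. A row lasts 1/12 s, in which the tool goes at most 41.7 mm and 7.16 degrees, less where a joint would pass 70% of its speed; a pose out of reach is approached as far as the arm can. A call with a gripper value outside its range is refused whole. The fingers move at their own pace and stop on an object; the grip force is fixed at half the most. Time passes only in rows, so rows that do not move let the fingers close. It gives the time, the measured TCP pose, the force and the opening at its end, in the units of the state.
- get_obs(): the state, without advancing time (a new reading comes with each control period).
- camera(name): name is "scene" or "top" or "wrist"; returns a dict with "frame" (384x512x3 uint8, red, green, blue), "depth" (384x512 float32, m along the optical axis (not along the pixel's ray), 0 where there is no reading), "fx", "fy", "cx", "cy" (pixels), "distortion" ([k1, k2, p1, p2, k3] as OpenCV has them; the pictures are not rectified), "camera_from_world" (4x4, takes a point from world to camera coordinates). Camera axes: x right, y up, looking along -z (the intrinsics and any distortion apply to the point x, -y, -z); pixel columns grow to the right and rows downward; lengths in m; the calibration is good to about 2 mm. A picture is of the moment at which its call begins.
- job_done(): hands the job in, once; it reports no verdict.
Trained networks look in a picture, given as the dict that the camera call returned (one of the last four; its "shot" number tells which), for a name from the list of things; names that differ only in an ending like _2 or _b are one class to them, and where a whole thing is asked for, a point or a joint stands for the part that bears it (a point fixed in the world has none). Each returns a list of dicts, best first, with "confidence" (0 to 1); they miss things now and then, are a little off and sometimes report something else, mostly with a low value. They report only what shows in the picture. A call takes as long as a camera call. They do not tell look-alikes from the thing itself.
- search_frame(thing, picture): "centre" ([x, y, z] in m, in world coordinates, good to about 4 mm: the middle of the surface that is visible of it).
- pinpoint(thing, picture): "centre" ([x, y, z] in m, in world coordinates, good to about 4 mm: a listed point, or the origin of a listed thing).
The state is a dict: "clock": time; "joint_pos": joint angles; "joint_vel": joint speeds; "tau": joint torques, N m; "eef_pos": TCP position; "tool_rot": TCP orientation; "ft_force": force on the tool from outside, world axes, zero at the start; "ft_torque": the same for the moment, N m; "grip_width": finger opening in m.
Only numpy, scipy, OpenCV 4.12 (cv2) and the standard library are available. Lean on these libraries where they do the work, as an engineer would, in place of code of your own. Each camera call takes 0.05 s, during which the arm holds its last target. There are 200 camera calls.

## Task

The stiff lid of the wooden pastel box has to be opened: push the palette knife's blade into the notch in the front of the box and lever the lid up with it until it stands at least half open (45 degrees or more), touching the box with nothing but the knife. Then stand the knife in the empty white pot, handle down and blade up, leaning on the rim as tools do in a pot. Leave everything else on the table where it is, and the pot standing.

Things in the scene. Friction and masses are not known exactly. Their poses are not given: they have to be found in the camera images.
- box: Pastel box of pale wood, closed at first, fixed: 120 mm deep (its x), 190 wide (its y), walls 7 mm thick and 44 high, plus a 10 mm flat lid flush with its sides (54 in all). Origin: centre of the underside; x points from the front, which faces roughly towards the robot, to the hinged back. On the lid's top a 50 mm brass plate at the front edge marks the notch, two brass leaves the hinges.
- notch (a point): Middle of the notch's mouth, in the plane of the front face, 39 mm above the table. The front wall is cut down over its middle 60 mm, leaving an opening 10 mm high (34 to 44 mm above the table) under the lid's front edge; behind it the box is free down to the pastel sticks (tops at 24 mm). Axes as the box's: x points into the box.
- lid_hinge (a point): Point on the hinge line at its middle: the lid's underside at the back edge of the box, 44 mm above the table, 120 mm behind the front face. The hinge line runs along the box's y.
- lid_edge (a point): Middle of the lid's front lower edge, which moves with the lid, 120 mm from the hinge line. At 0 rad it is 44 mm above the table, just over the notch.
- lid (a joint): Opening angle of the lid: 0 closed, grows as the front edge rises, 1.57 upright, stop at 1.9. A stiff hinge (friction about 0.15 N m, lid 0.15 kg): it takes about 2 to 3 N upwards near the front edge, and the lid stays wherever it is left.
- knife: Loose straight palette knife, 200 mm long, about 70 g: wooden handle 125 mm long, 20 wide, 16 thick (18 wide over its front 25 mm with the brass ferrule), 16 mm tang of 6 mm diameter, flat blade 59 x 18 x 2.5 mm, round tip. Origin: mid-length, on the handle's underside, 8 mm below the knife's axis; x to the blade's tip, y across the flat blade, z up. The blade starts pointing away from the robot.
- knife_tip (a point): Tip of the blade on the knife's axis.
- knife_butt (a point): End of the handle on the knife's axis.
- pot: Empty white ceramic pot, a straight round cup without a handle, loose, about 0.45 kg: outer diameter 80 mm, inner 72 mm, 85 mm high, floor 5 mm thick. Origin: centre of its underside, z up. It stands on the left or on the right of the table; the pot full of brushes stands on the other side.
- pot_in (a point): Centre of the pot's inner floor, 5 mm above its underside.
- brush_pot: White plastic cup full of brushes, slightly flared, 82 mm across the rim, 105 mm high, the brushes fan out to 100 mm across and stand 215 mm high. Origin: centre of its underside. To be left alone.
- mug: Green mug, 80 mm across, 88 mm high, handle at its +y. Origin: centre of its underside. To be left alone.
- eraser: White eraser in a blue sleeve, 60 x 26 x 14 mm. Origin: centre of its underside. To be left alone.
- can0: Green spray can with a white cap, 66 mm across, 194 mm high. Origin: centre of its underside. To be left alone.
- can1: A second green spray can like the first. To be left alone.
- pencil: Red pencil lying flat, 170 mm long, 9 mm thick. Origin: under its middle; x points to its sharp end. To be left alone.
- set_square: Yellowish clear plastic set square lying flat, legs 160 mm, 3 mm thick. Origin: underside, middle of the long side. To be left alone.
Not all that is in view belongs to the job. What is shaped like the box but pink is not meant.

How it is judged:
By the outcome, as a careful person would: the job done as asked, in the order asked, and still so for the second after the job is handed in, with the robot touching nothing.
It also fails if it takes over 53 s, if anything falls off the work surface, if the arm or the gripper's body presses on something with over 40 N, if the wrist force passes 120 N, or if a joint passes its speed limit or range.

## Working session

There is one attempt and no reset: what is moved stays moved. The work goes in short steps, Python scripts to look and compute and a tool call to move; the robot and the scene stay as the last step left them, time stands still between calls to the robot, and variables do not carry over. Pictures are saved under pics/ and viewed, about 8 in all and at most 12, crops included, and the job is handed in when it is done.

Besides the shell and the picture viewer there is one more tool, called as name([rows], argument=value, ...), one row to a line, values as JSON. play_rows: Moves the arm, as the interface text tells. Its arguments: {"type":"object","properties":{"plan":{"type":"array","items":{"type":"array","items":{"type":"number"}}}},"required":["plan"]}

```bash
mkdir -p pics; ls
cat > h.py <<'E'
from workcell import *
import numpy as np, cv2
from scipy.spatial.transform import Rotation as R
def save(p,name,crop=None,scale=1):
    f=p["frame"][:,:,::-1]
    if crop: f=f[crop[1]:crop[3],crop[0]:crop[2]]
    if scale!=1: f=cv2.resize(f,None,fx=scale,fy=scale,interpolation=cv2.INTER_CUBIC)
    cv2.imwrite("pics/"+name,f)
def K(p): return np.array([[p["fx"],0,p["cx"]],[0,p["fy"],p["cy"]],[0,0,1.]])
def proj(p,X):
    T=np.array(p["camera_from_world"]); c=np.atleast_2d(X)@T[:3,:3].T+T[:3,3]
    c=c*[1,-1,-1]
    return cv2.projectPoints(c,np.zeros(3),np.zeros(3),K(p),np.array(p["distortion"],float))[0][:,0]
def unproj(p,uv,z=None):
    """pixels -> world; by depth, or on the plane z"""
    uv=np.atleast_2d(np.array(uv,float)); n=cv2.undistortPoints(uv[:,None],K(p),np.array(p["distortion"],float))[:,0]
    d=np.c_[n[:,0],-n[:,1],-np.ones(len(n))]; T=np.array(p["camera_from_world"]); Rm,t=T[:3,:3],T[:3,3]
    o=-Rm.T@t; w=d@Rm
    if z is None: s=np.array([p["depth"][int(round(v)),int(round(u))] for u,v in uv])
    else: s=(z-o[2])/w[:,2]
    return o+w*s[:,None]
E
python3 - <<'E'
from h import *
o=get_obs(); print({k:np.round(v,3) for k,v in o.items()})
a=camera("scene"); b=camera("top")
cv2.imwrite("pics/a.png",np.vstack([a["frame"],b["frame"]])[:,:,::-1][:, :] if 0 else cv2.resize(np.hstack([a["frame"],b["frame"]])[:,:,::-1],(800,300)))
save(b,"top.png",None,1.5)
for n in ["box","notch","lid_hinge","lid_edge","knife","knife_tip","knife_butt","pot","brush_pot","mug","eraser","can0","pencil","set_square"]:
    for nm,p in (("top",b),):
        for r in pinpoint(n,p)[:3]: print(n,nm,np.round(r["centre"],3),round(r["confidence"],2),proj(p,r["centre"]).round().astype(int).tolist())
E
```

```text
pics
{'clock': np.float64(0.0), 'joint_pos': array([-1.228,  0.241,  0.004,  1.335, -0.   ,  1.571]), 'joint_vel': array([-0.001, -0.001,  0.   , -0.001, -0.002,  0.001]), 'tau': array([-2.0000e-03, -3.7232e+01,  2.5241e+01,  1.7000e-02, -0.0000e+00,
       -0.0000e+00]), 'eef_pos': array([ 0.168, -0.47 ,  0.23 ]), 'tool_rot': array([-0.697, -0.121,  0.697, -0.12 ]), 'ft_force': array([0.498, 1.072, 1.03 ]), 'ft_torque': array([ 0.022, -0.006, -0.001]), 'grip_width': np.float64(0.085)}
box top [0.216 0.305 0.004] 0.96 [[154, 286]]
box top [ 0.306 -0.259  0.   ] 0.88 [[320, 252]]
box top [ 0.591 -0.06  -0.   ] 0.82 [[257, 174]]
notch top [ 0.25  -0.274  0.034] 0.91 [[327, 268]]
notch top [0.162 0.29  0.043] 0.88 [[156, 303]]
notch top [ 0.54  -0.073  0.039] 0.68 [[262, 185]]
lid_hinge top [ 0.364 -0.242  0.042] 0.95 [[316, 234]]
lid_hinge top [0.281 0.312 0.044] 0.86 [[149, 266]]
lid_hinge top [ 0.648 -0.049  0.041] 0.64 [[254, 155]]
lid_edge top [0.158 0.294 0.044] 0.97 [[155, 305]]
lid_edge top [ 0.245 -0.274  0.044] 0.9 [[328, 270]]
lid_edge top [ 0.538 -0.066  0.044] 0.65 [[260, 186]]
knife top [ 0.467  0.168 -0.004] 0.52 [[194, 211]]
knife_tip top [0.557 0.196 0.008] 0.85 [[185, 186]]
knife_butt top [0.373 0.137 0.008] 0.65 [[203, 238]]
pot top [ 0.425  0.407 -0.001] 0.94 [[126, 226]]
brush_pot top [ 0.496 -0.358  0.001] 0.88 [[343, 196]]
mug top [ 0.721  0.35  -0.002] 0.79 [[143, 145]]
eraser top [0.701 0.202 0.002] 0.64 [[183, 148]]
can0 top [ 0.596 -0.495 -0.001] 0.95 [[377, 168]]
can0 top [ 0.495 -0.542 -0.002] 0.74 [[393, 195]]
can0 top [0.427 0.404 0.003] 0.44 [[126, 225]]
pencil top [ 0.77  -0.077 -0.002] 0.57 [[259, 127]]
set_square top [ 0.532  0.527 -0.001] 0.81 [[94, 197]]
```

View pics/top.png

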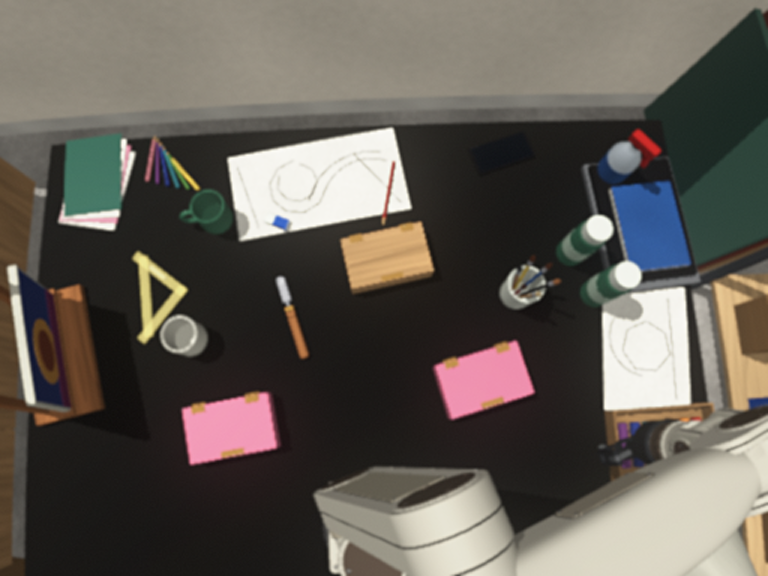

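The top view shows the wooden box at (388,256) with the notch plate at its lower edge. Pink look-alikes are at (230,428) and (484,380), so I reject them by colour. The knife is at (292,317), the empty pot at (184,336) and the brush pot at (523,287). For the pot, the brush pot and the mug at (208,211) could be confused. I choose the wooden box and the plain white pot.

```bash
cat >> h.py <<'E'
def pose(o=None):
    o=o or get_obs(); T=np.eye(4); T[:3,:3]=R.from_quat(o["tool_rot"]).as_matrix(); T[:3,3]=o["eef_pos"]; return T
def frame(x,z,p):
    """tool pose from tool x axis, approx z axis, TCP"""
    x=np.array(x,float)/np.linalg.norm(x); z=np.array(z,float); z-=x*(x@z); z/=np.linalg.norm(z)
    T=np.eye(4); T[:3,:3]=np.c_[x,np.cross(z,x),z]; T[:3,3]=p; return T
def rows(T0,T1,n=None):
    """one constant row, repeated n times, that takes T0 to T1"""
    from scipy.linalg import logm,expm
    D=np.linalg.inv(T0)@T1; ang=np.degrees(R.from_matrix(D[:3,:3]).magnitude()); L=np.linalg.norm(D[:3,3])*1e3
    m=int(np.ceil(max(ang/6.5,L/38))); n=n or max(m,1)
    S=expm(np.real(logm(D))/n); r=np.r_[S[:3,3]*1e3,R.from_matrix(S[:3,:3]).as_rotvec()]
    print("n",n,"(min",m,") row",np.round(r[:3],1).tolist(),np.round(r[3:],3).tolist(),"tot mm %.0f deg %.0f"%(L,ang))
    return r
E
python3 - <<'E'
from h import *
T=pose(); print(T.round(3))
a=camera("scene"); b=camera("top"); w=camera("wrist")
save(a,"scene.png",None,1.5)
print("wristcam in tool:", (np.linalg.inv(T)@np.linalg.inv(w["camera_from_world"])).round(3).tolist())
for n in ["box","notch","lid_hinge","knife","knife_tip","knife_butt","pot","pot_in"]:
    for r in pinpoint(n,a)[:3]: print(n,np.round(r["centre"],3),round(r["confidence"],2),proj(a,r["centre"]).round().astype(int).tolist())
# wood box top face from top depth
v,u=np.mgrid[140:205,215:300]; uv=np.c_[u.ravel(),v.ravel()].astype(float)
P=unproj(b,uv); m=(abs(P[:,2]-.054)<.008)
r=cv2.minAreaRect(P[m,:2].astype(np.float32)); print("box top",m.sum(),r,P[m].mean(0))
v,u=np.mgrid[180:242,180:210]; uv=np.c_[u.ravel(),v.ravel()].astype(float); P=unproj(b,uv)
c=b["frame"][v.ravel(),u.ravel()].astype(int); m=c.max(1)>80
r=cv2.minAreaRect(P[m,:2].astype(np.float32)); print("knife",m.sum(),r,np.percentile(P[m,2],[5,50,95]))
E
```

```text
[[ 0.     0.336 -0.942  0.168]
 [ 0.    -0.942 -0.336 -0.471]
 [-1.     0.    -0.     0.231]
 [ 0.     0.     0.     1.   ]]
wristcam in tool: [[0.0, 0.261, -0.965, -0.143], [1.0, 0.001, 0.0, 0.001], [0.001, -0.965, -0.261, -0.066], [0.0, 0.0, 0.0, 1.0]]
box [0.219 0.309 0.001] 0.97 [[380, 187]]
box [ 0.303 -0.257 -0.   ] 0.66 [[231, 139]]
box [ 0.595 -0.053  0.005] 0.6 [[233, 218]]
notch [ 0.245 -0.274  0.037] 0.97 [[235, 121]]
notch [ 0.537 -0.071  0.033] 0.93 [[238, 199]]
notch [0.156 0.296 0.039] 0.67 [[386, 167]]
lid_hinge [ 0.362 -0.244  0.044] 0.82 [[224, 143]]
lid_hinge [0.285 0.309 0.044] 0.69 [[375, 194]]
lid_hinge [0.378 0.141 0.01 ] 0.47 [[316, 197]]
knife [ 0.469  0.167 -0.003] 0.8 [[310, 222]]
knife [ 0.591 -0.056  0.006] 0.41 [[233, 217]]
knife [ 0.503 -0.356  0.004] 0.32 [[178, 163]]
knife_butt [0.378 0.14  0.006] 0.61 [[315, 198]]
pot [0.428 0.405 0.003] 0.9 [[383, 246]]
pot_in [0.427 0.408 0.006] 0.73 [[384, 245]]
box top 1906 ((0.5941115021705627, -0.05886445194482803), (0.12644806504249573, 0.19088546931743622), 10.69253158569336) [ 0.59122036 -0.05870556  0.05411221]
knife 362 ((0.3908524513244629, 0.11923971027135849), (0.37851905822753906, 0.06630778312683105), 30.663578033447266) [-0.00146539  0.01222579  0.01914632]
```

View pics/scene.png

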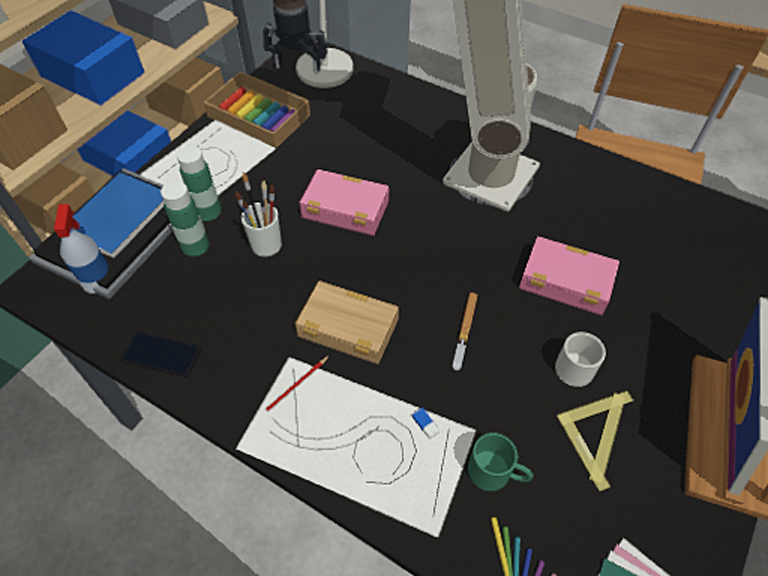

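The scene view, taken from the far side, agrees: wooden box at (347,320), knife at (466,330), empty pot at (581,358), pink decoys at (345,200) and (570,273). First I turn the tool in place.

play_rows([
  [0,0,0,-0.12,0,0,-1],
  [0,0,0,-0.12,0,0,-1],
  [0,0,0,-0.12,0,0,-1],
  [0,0,0,-0.12,0,0,-1],
  [0,0,0,-0.12,0,0,-1],
  [0,0,0,-0.12,0,0,-1],
  [0,0,0,-0.12,0,0,-1],
  [0,0,0,-0.12,0,0,-1],
  [0,0,0,-0.12,0,0,-1],
  [0,0,0,-0.12,0,0,-1],
  [0,0,0,-0.12,0,0,-1],
  [0,0,0,-0.12,0,0,-1],
  [0,0,0,-0.12,0,0,-1],
  [0,0,0,-0.12,0,0,-1],
  [0,0,0,-0.12,0,0,-1],
  [0,0,0,-0.12,0,0,-1],
])

```text
clock: 2.68
eef_pos: [0.1681, -0.4709, 0.2313]
tool_rot: [0.299, 0.641, -0.299, 0.641]
ft_force: [0.3, -0.5, -0.5]
grip_width: 0.0851
```

Run:
```python
from h import *
o=get_obs(); print(o["joint_pos"].round(2),o["clock"]); y=np.radians(17.8)
T1=frame([0,0,-1],[np.cos(y),np.sin(y),0],[.46,.165,.17]); T0=pose(o)
rows(T0,T1,20)
```

```text
[-1.23  0.24  0.01  1.34  0.   -0.36] 2.6833
n 20 (min 19 ) row [3.1, 36.8, 4.4] [-0.059, 0.0, -0.0] tot mm 702 deg 68
```

play_rows([
  [3.1,36.8,4.4,-0.059,0,0,-1],
  [3.1,36.8,4.4,-0.059,0,0,-1],
  [3.1,36.8,4.4,-0.059,0,0,-1],
  [3.1,36.8,4.4,-0.059,0,0,-1],
  [3.1,36.8,4.4,-0.059,0,0,-1],
  [3.1,36.8,4.4,-0.059,0,0,-1],
  [3.1,36.8,4.4,-0.059,0,0,-1],
  [3.1,36.8,4.4,-0.059,0,0,-1],
  [3.1,36.8,4.4,-0.059,0,0,-1],
  [3.1,36.8,4.4,-0.059,0,0,-1],
  [3.1,36.8,4.4,-0.059,0,0,-1],
  [3.1,36.8,4.4,-0.059,0,0,-1],
  [3.1,36.8,4.4,-0.059,0,0,-1],
  [3.1,36.8,4.4,-0.059,0,0,-1],
  [3.1,36.8,4.4,-0.059,0,0,-1],
  [3.1,36.8,4.4,-0.059,0,0,-1],
  [3.1,36.8,4.4,-0.059,0,0,-1],
  [3.1,36.8,4.4,-0.059,0,0,-1],
  [3.1,36.8,4.4,-0.059,0,0,-1],
  [3.1,36.8,4.4,-0.059,0,0,-1],
])

```text
clock: 4.35
eef_pos: [0.4642, 0.1643, 0.1692]
tool_rot: [-0.107, 0.699, 0.107, 0.699]
ft_force: [0.4, 0.3, 1.4]
grip_width: 0.0855
```

Run:
```python
from h import *
T=pose(); print(T.round(3).tolist())
w=camera("wrist"); save(w,"w1.png",None,1.2)
for n in ["knife","knife_tip","knife_butt"]:
    for r in pinpoint(n,w)[:1]: print(n,np.round(r["centre"],4),round(r["confidence"],2),proj(w,r["centre"]).round().tolist())
```

```text
[[0.001, -0.299, 0.954, 0.464], [0.0, 0.954, 0.299, 0.164], [-1.0, -0.0, 0.001, 0.169], [0.0, 0.0, 0.0, 1.0]]
knife [0.4702 0.1691 0.0032] 0.56 [[258.0, 181.0]]
knife_tip [0.56   0.1928 0.0114] 0.61 [[254.0, 258.0]]
knife_butt [0.3702 0.1377 0.0071] 0.63 [[258.0, 83.0]]
```

View pics/w1.png

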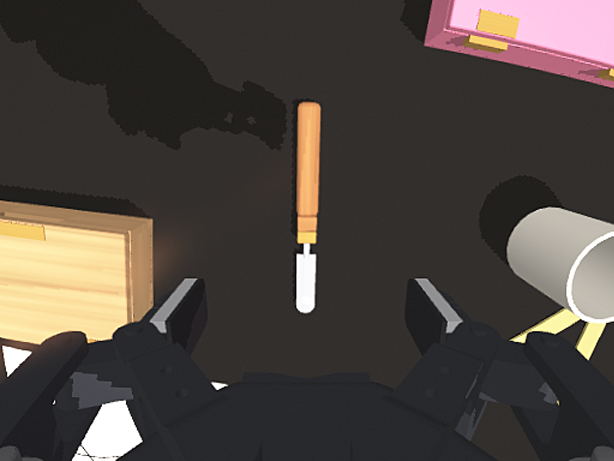

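The wrist view shows the knife with its butt at (310,103) and tip at (305,313), and its ferrule at (306,230). The fingers are open on both sides of it. Next I segment it for the exact axis.

Run:
```python
from h import *
w=camera("wrist"); T=pose()
f=w["frame"].astype(int); m=np.zeros(f.shape[:2],bool); m[80:268,235:285]=f[80:268,235:285].max(2)>110
v,u=np.nonzero(m); P=unproj(w,np.c_[u,v],.010)[:,:2]
c=P.mean(0); d=np.linalg.svd(P-c,full_matrices=False)[2][0]; d*=np.sign(d[0]); s=(P-c)@d
e=(P-c)@np.array([-d[1],d[0]])
tip,butt=c+d*s.max(),c+d*s.min()
print("len",np.ptp(s),"wid",np.percentile(e,[0.5,99.5]),"yaw",np.degrees(np.arctan2(d[1],d[0])),"tip",tip,"butt",butt)
off=(np.percentile(e[s<0],99)+np.percentile(e[s<0],1))/2; print("off",off)
mid=(tip+butt)/2+off*np.array([-d[1],d[0]]); g=mid+.010*d; print("mid",mid,"grasp",g)
for z in (.05,.002): rows(T,frame([0,0,-1],[*d,0],[*g,z])); 
rows(frame([0,0,-1],[*d,0],[*g,.05]),frame([0,0,-1],[*d,0],[*g,.002]))
```

```text
len 0.19946519467128024 wid [-0.00972051  0.00971136] yaw 16.361297580882002 tip [0.5640715  0.19418643] butt [0.37268376 0.1379984 ]
off -4.132417948143549e-06
mid [0.4683788  0.16608845] grasp [0.47797384 0.16890538]
n 4 (min 4 ) row [29.8, 0.6, 3.8] [0.004, -0.0, 0.0] tot mm 120 deg 1
n 5 (min 5 ) row [33.4, 0.5, 3.1] [0.003, -0.0, 0.0] tot mm 168 deg 1
n 2 (min 2 ) row [24.0, -0.0, -0.0] [0.0, 0.0, 0.0] tot mm 48 deg 0
```

play_rows([
  [29.8,0.6,3.8,0.004,0,0,-1],
  [29.8,0.6,3.8,0.004,0,0,-1],
  [29.8,0.6,3.8,0.004,0,0,-1],
  [29.8,0.6,3.8,0.004,0,0,-1],
  [20,0,0,0,0,0,-1],
  [20,0,0,0,0,0,-1],
  [4,0,0,0,0,0,-1],
  [3,0,0,0,0,0,-0.4],
  [0,0,0,0,0,0,0.2],
  [0,0,0,0,0,0,1],
  [0,0,0,0,0,0,1],
  [0,0,0,0,0,0,1],
  [0,0,0,0,0,0,1],
  [0,0,0,0,0,0,1],
  [0,0,0,0,0,0,1],
])

```text
clock: 5.85
eef_pos: [0.479, 0.1695, 0.0045]
tool_rot: [-0.1, 0.699, 0.101, 0.701]
ft_force: [-0.2, -1.5, 6.7]
grip_width: 0.0164
```

Run:
```python
from h import *
o=get_obs();T=pose(o); print(T.round(4).tolist(),o["grip_width"],o["ft_force"].round(1),o["clock"])
# knife pose in tool, from the table measurement
d=np.array([np.cos(np.radians(16.36)),np.sin(np.radians(16.36)),0])
for n,p in (("tip",[.5641,.1942,.008]),("butt",[.3727,.138,.008])): print(n,(np.linalg.inv(T)@np.r_[p,1]).round(4))
```

```text
[[0.0025, -0.2815, 0.9596, 0.479], [0.0006, 0.9596, 0.2815, 0.1695], [-1.0, -0.0001, 0.0026, 0.0045], [0.0, 0.0, 0.0, 1.0]] 0.016365038007430145 [-0.2 -1.5  6.7] 5.85
tip [-3.30e-03 -2.00e-04  8.87e-02  1.00e+00]
butt [-3.800e-03 -3.000e-04 -1.108e-01  1.000e+00]
```

play_rows([
  [-10,0,0,0,0,0,1],
  [-30,0,0,0,0,0,1],
  [-30,0,0,0,0,0,1],
  [-30,0,0,0,0,0,1],
  [0,0,0,0,0,0,1],
  [0,0,0,0,0,0,1],
])

```text
clock: 6.35
eef_pos: [0.4797, 0.1698, 0.1058]
tool_rot: [-0.1, 0.698, 0.101, 0.702]
ft_force: [-0.8, 0.5, -0.3]
grip_width: 0.0164
```

```bash
cat >> h.py <<'E'
def knife_in_tool(w,T,name=None):
    """tip/butt of the held knife in tool axes, from wrist depth points near the gripping plane"""
    v,u=np.mgrid[0:384:1,150:360:1]; uv=np.c_[u.ravel(),v.ravel()].astype(float)
    P=unproj(w,uv); d=w["depth"][v.ravel(),u.ravel()]
    Q=(np.c_[P,np.ones(len(P))]@np.linalg.inv(T).T)[:,:3]
    m=(d>0)&(abs(Q[:,1])<.03)&(Q[:,0]>-.045)&(Q[:,0]<.045)
    return uv[m],Q[m],w["frame"][v.ravel()[m],u.ravel()[m]]
E
python3 - <<'E'
from h import *
o=get_obs();T=pose(o); print(T[:3,3].round(4),o["grip_width"],o["ft_force"].round(1),o["clock"])
w=camera("wrist"); save(w,"w2.png",None,1.2)
uv,Q,c=knife_in_tool(w,T)
for lo in np.arange(-.12,.1,.01):
    s=(Q[:,2]>=lo)&(Q[:,2]<lo+.01)
    if s.sum()>5: print(round(lo,2),s.sum(),"x",np.median(Q[s,0]).round(4),np.percentile(Q[s,0],5).round(4),"y",np.percentile(Q[s,1],[5,50,95]).round(4))
print("zmin/max",Q[:,2].min(),Q[:,2].max())
E
```

```text
[0.4797 0.1698 0.1058] 0.016420542590885233 [-0.8  0.5 -0.3] 6.35
-0.11 971 x -0.0111 -0.0125 y [-0.009  -0.0004  0.0083]
-0.1 1071 x -0.0114 -0.0127 y [-0.0091 -0.0004  0.0084]
-0.09 1042 x -0.0114 -0.0128 y [-0.0094 -0.0004  0.0082]
-0.08 1000 x -0.0113 -0.0126 y [-0.0095 -0.0004  0.0083]
-0.07 959 x -0.0113 -0.0127 y [-0.0092 -0.0009  0.008 ]
-0.06 893 x -0.0113 -0.0126 y [-0.0094 -0.0004  0.0081]
-0.05 842 x -0.0113 -0.0124 y [-0.0094 -0.0009  0.0082]
-0.04 805 x -0.0113 -0.0125 y [-0.0093 -0.0004  0.0079]
-0.03 766 x -0.0112 -0.0125 y [-0.0094 -0.0009  0.0084]
-0.02 1797 x -0.0163 -0.0435 y [-0.0152 -0.0004  0.0138]
-0.01 1639 x -0.0181 -0.0437 y [-0.022  -0.0009  0.0205]
-0.0 877 x -0.0119 -0.0385 y [-0.01   -0.0004  0.0087]
0.01 266 x -0.0115 -0.0375 y [-0.0093 -0.0004  0.0078]
0.02 310 x -0.0054 -0.0072 y [-0.0087 -0.001   0.007 ]
0.03 453 x -0.0048 -0.0058 y [-0.0091 -0.0004  0.0076]
0.04 338 x -0.0049 -0.0056 y [-0.0092 -0.001   0.0072]
zmin/max -0.11028030323087212 0.04846801343282636
```

View pics/w2.png

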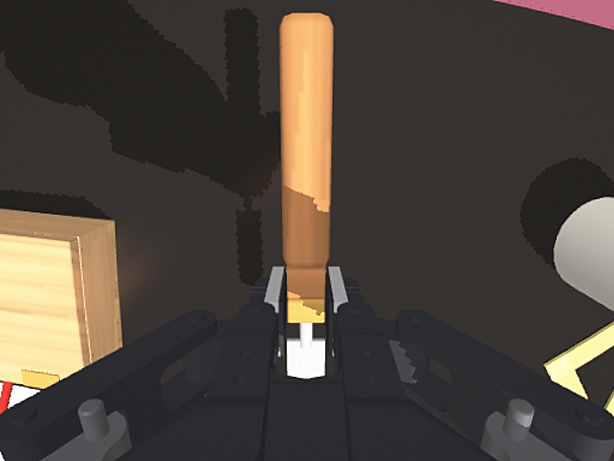

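The knife is held level. In tool coordinates its axis is at x≈-4 mm and its butt at z≈-110 mm, so the tip is at z≈+89 mm. The wrist view shows the handle centred between the pads at (306,290). Now I compute the route to the front of the notch.

Run:
```python
from h import *
T=pose(); b=camera("top")
v,u=np.mgrid[130:215,205:310]; uv=np.c_[u.ravel(),v.ravel()].astype(float)
P=unproj(b,uv,.054); c=b["frame"][v.ravel(),u.ravel()].astype(int); Z=unproj(b,uv)[:,2]
m=(c[:,0]-c[:,2]>35)&(c[:,0]>120)&(abs(Z-.054)<.006); P=P[m,:2]
q=P.mean(0); V=np.linalg.svd(P-q,full_matrices=False)[2]; d=V[1]*np.sign(V[1][0]); 
e=np.c_[(P-q)@d,(P-q)@V[0]]; print("n",m.sum(),"c",q,"yaw",np.degrees(np.arctan2(d[1],d[0])),"ext",np.percentile(e,[1,99],axis=0))
for r in pinpoint("notch",b)[:3]: print(np.round(r["centre"],3),r["confidence"])
y=np.radians(11.5); d=np.array([np.cos(y),np.sin(y),0]); N=np.array([.536,-.071,0])
t=N-d*(.0895+.025)
A=frame([0,0,-1],d,t+[0,0,.106]); B=frame([0,0,-1],d,t+[0,0,.0345])
rows(T,A); rows(A,B)
```

```text
n 1860 c [ 0.59095259 -0.05883195] yaw 10.196321918143832 ext [[-0.05836027 -0.09357444]
 [ 0.06018797  0.0928243 ]]
[0.164 0.289 0.04 ] 0.86
[ 0.538 -0.07   0.037] 0.65
[ 0.65  -0.051  0.045] 0.41
n 8 (min 8 ) row [-0.3, -30.2, -14.7] [0.011, 0.0, -0.0] tot mm 269 deg 5
n 2 (min 2 ) row [35.8, 0.0, -0.0] [-0.0, 0.0, 0.0] tot mm 72 deg 0
```

play_rows([
  [-0.3,-30.2,-14.7,0.013,0,0,1],
  [-0.3,-30.2,-14.7,0.013,0,0,1],
  [-0.3,-30.2,-14.7,0.013,0,0,1],
  [-0.3,-30.2,-14.7,0.013,0,0,1],
  [-0.3,-30.2,-14.7,0.013,0,0,1],
  [-0.3,-30.2,-14.7,0.013,0,0,1],
  [-0.3,-30.2,-14.7,0.013,0,0,1],
  [-0.3,-30.2,-14.7,0.013,0,0,1],
  [25,0,0,0,0,0,1],
  [25,0,0,0,0,0,1],
  [18,0,0,0,0,0,1],
  [3,0,0,0,0,0,1],
  [0,0,0,0,0,0,1],
])

```text
clock: 7.58
eef_pos: [0.4187, -0.0929, 0.0325]
tool_rot: [-0.063, 0.706, 0.065, 0.702]
ft_force: [-0.4, -0.2, -0.4]
grip_width: 0.0159
```

Run:
```python
from h import *
o=get_obs();T=pose(o); print(T.round(4).tolist(),o["ft_force"].round(1),o["clock"])
tip=(T@[-.0038,-.0004,.0895,1])[:3]; print("tip",tip.round(4))
y=np.radians(10.5); d=np.array([np.cos(y),np.sin(y)]); N=np.array([.534,-.0695]); e=tip[:2]-N
print("tip rel notch along %.4f lateral %.4f z %.4f"%(e@d,e@[-d[1],d[0]],tip[2]-.039))
a=camera("scene"); save(a,"s2.png",(160,130,330,257),4.5)
print(proj(a,[tip,[*N,.039]]).tolist())
```

```text
[[-0.0059, -0.1801, 0.9836, 0.4187], [0.0013, 0.9837, 0.1801, -0.0929], [-1.0, 0.0023, -0.0056, 0.0325], [0.0, 0.0, 0.0, 1.0]] [-0.4 -0.2 -0.4] 7.5833
tip [ 0.5068 -0.0772  0.0358]
tip rel notch along -0.0282 lateral -0.0026 z -0.0032
[[241.26545621166002, 191.43685681653287], [238.7602263391144, 197.5765499646984]]
```

View pics/s2.png

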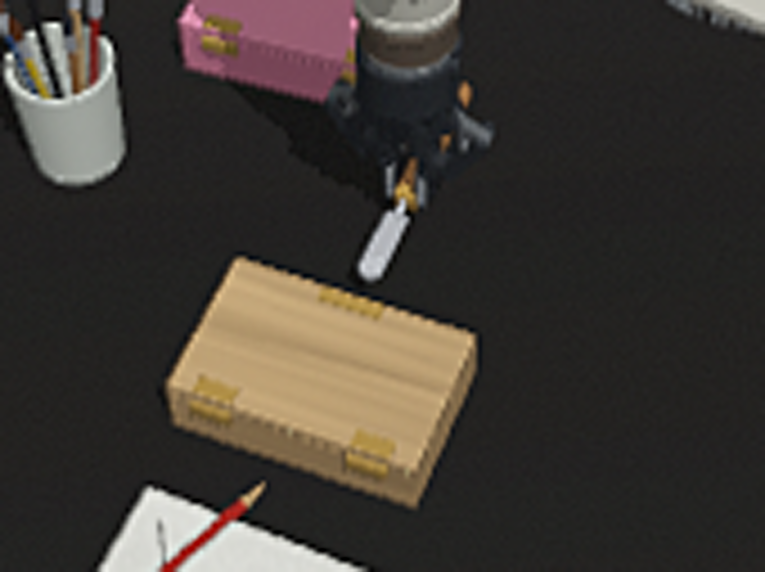

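The crop shows the blade tip at (372,270), in line with the notch plate at (352,305) along the box's axis. The tip needs to rise about 3 mm and then go in.

play_rows([
  [-3.3,2,0,0,0,0,1],
  [0,0,10,0,0,0,1],
  [0,0,12,0,0,0,1],
  [0,0,12,0,0,0,1],
  [0,0,10,0,0,0,1],
  [0,0,10,0,0,0,1],
  [0,0,9,0,0,0,1],
  [0,0,0,0,0,0,1],
])

```text
clock: 8.3
eef_pos: [0.4856, -0.0798, 0.0384]
tool_rot: [-0.065, 0.703, 0.064, 0.705]
ft_force: [1.2, -0.4, -0.8]
grip_width: 0.0161
```

```bash
cat >> h.py <<'E'
def tiprel():
    o=get_obs(); T=pose(o); tip=(T@[-.0038,-.0004,.0895,1])[:3]; y=np.radians(10.5); d=np.array([np.cos(y),np.sin(y)]); e=tip[:2]-[.534,-.0695]
    print("clock",o["clock"],"F",o["ft_force"].round(1),"tip along %.4f lat %.4f z %.4f"%(e@d,e@[-d[1],d[0]],tip[2]),"joints",o["joint_pos"].round(2)); return T
def lid(b):
    """lid angle from top-camera depth: plane through points above the box, in box axes"""
    y=np.radians(10.5); d=np.array([np.cos(y),np.sin(y)]); v,u=np.mgrid[120:215,200:315]; uv=np.c_[u.ravel(),v.ravel()].astype(float)
    P=unproj(b,uv); c=b["frame"][v.ravel(),u.ravel()].astype(int); e=P[:,:2]-[.534,-.0695]; s=e@d; l=e@[-d[1],d[0]]
    m=(c[:,0]-c[:,2]>30)&(abs(l)<.09)&(abs(l)>.0)&(s>-.02)&(s<.2)&(P[:,2]>.046)&(P[:,2]<.22)
    f=np.polyfit(s[m],P[m,2],1); print("lid pts",m.sum(),"zmax",np.percentile(P[m,2],98).round(3),"slope deg",np.degrees(np.arctan(-f[0])).round(1),"s range",np.percentile(s[m],[2,98]).round(3))
E
python3 -c "
from h import *
T=tiprel(); print(T[:3,:3].round(4).tolist())"
```

```text
clock 8.3 F [ 1.2 -0.4 -0.8] tip along 0.0400 lat -0.0018 z 0.0425 joints [-0.16  0.4  -0.32  0.85  0.   -0.35]
[[0.0033, -0.1812, 0.9834], [-0.0003, 0.9834, 0.1813], [-1.0, -0.0009, 0.0032]]
```

The blade is 40 mm in and just under the lid, with force near zero. I lever the tip along the hinge arc, first to about 30°.

play_rows([
  [-4.6,0,0.3,0,0,0,1],
  [-4.6,0,0.4,0,0,0,1],
  [-4.6,0,0.6,0,0,0,1],
  [-4.5,0,1,0,0,0,1],
  [-4.5,0,1.2,0,0,0,1],
  [-4.5,0,1.4,0,0,0,1],
  [-4.3,0,1.8,0,0,0,1],
  [-4.2,0,2,0,0,0,1],
  [-4.1,0,2.1,0,0,0,1],
  [0,0,0,0,0,0,1],
])

```text
clock: 9.13
eef_pos: [0.4943, -0.0783, 0.0787]
tool_rot: [-0.064, 0.704, 0.064, 0.705]
ft_force: [-1.4, -0.7, -2.0]
grip_width: 0.0161
```

```bash
python3 -c "
from h import *
T=tiprel(); print(T[:3,:3].round(4).tolist(),get_obs()['grip_width'])
a=camera('scene'); save(a,'s3.png',(160,130,330,257),4.5); lid(camera('top'))
"
```

```text
clock 9.1333 F [-1.4 -0.7 -2. ] tip along 0.0489 lat -0.0020 z 0.0827 joints [-0.16  0.36 -0.25  0.96 -0.   -0.34]
[[0.0018, -0.1802, 0.9836], [-0.0004, 0.9836, 0.1802], [-1.0, -0.0007, 0.0017]] 0.01606785434827211
lid pts 627 zmax 0.109 slope deg 26.5 s range [0.015 0.122]
```

View pics/s3.png

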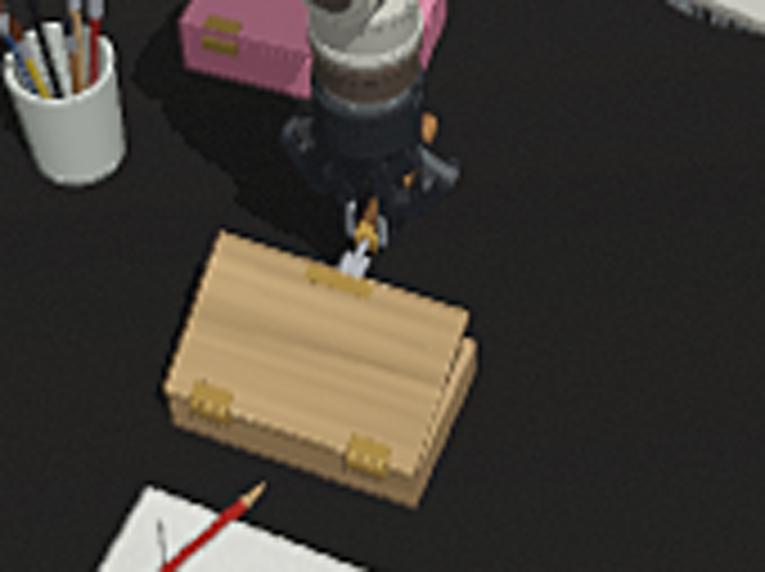

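The lid has lifted to about 27°: its front edge is at (340,285), with the blade under it at (352,262). I continue along the arc.

play_rows([
  [-3.9,0,2.4,0,0,0,1],
  [-3.8,0,2.7,0,0,0,1],
  [-3.7,0,2.9,0,0,0,1],
  [-3.5,0,3.1,0,0,0,1],
  [-3.3,0,3.3,0,0,0,1],
  [-3.1,0,3.5,0,0,0,1],
  [-2.9,0,3.6,0,0,0,1],
  [-2.7,0,3.8,0,0,0,1],
  [-2.4,0,4,0,0,0,1],
  [-2.5,0,5,0,0,0,1],
  [-2.4,0,5,0,0,0,1],
  [-1.5,0,4.5,0,0,0,1],
  [0,0,0,0,0,0,1],
])

```text
clock: 10.32
eef_pos: [0.5385, -0.07, 0.1141]
tool_rot: [-0.064, 0.703, 0.064, 0.705]
ft_force: [-0.2, 0.0, -0.4]
grip_width: 0.0163
```

```bash
python3 -c "
from h import *
T=tiprel(); lid(camera('top'))
a=camera('scene'); print([(r['centre'].tolist() if hasattr(r['centre'],'tolist') else r['centre'],r['confidence']) for r in pinpoint('lid_edge',a)[:3]])
"
```

```text
clock 10.3167 F [-0.2  0.  -0.4] tip along 0.0938 lat -0.0019 z 0.1182 joints [-0.13  0.4  -0.09  1.08  0.   -0.31]
lid pts 107 zmax 0.162 slope deg 15.8 s range [0.01  0.125]
[([0.6126, -0.0541, 0.1539], 0.86), ([0.2463, -0.2712, 0.0433], 0.83), ([0.1568, 0.2894, 0.0423], 0.6)]
```

The lid_edge height of 154 mm means the lid is at about 66°. I back straight out, then work out the pot poses.

play_rows([
  [0,0,-8,0,0,0,1],
  [0,0,-15,0,0,0,1],
  [0,0,-25,0,0,0,1],
  [0,0,-30,0,0,0,1],
  [0,0,-30,0,0,0,1],
  [0,0,-30,0,0,0,1],
  [-20,0,-15,0,0,0,1],
  [-30,0,0,0,0,0,1],
  [-35,0,0,0,0,0,1],
  [-35,0,0,0,0,0,1],
  [-20,0,0,0,0,0,1],
  [0,0,0,0,0,0,1],
])

```text
clock: 11.47
eef_pos: [0.3882, -0.0985, 0.2584]
tool_rot: [-0.065, 0.701, 0.063, 0.708]
ft_force: [-0.2, 0.2, -0.3]
grip_width: 0.016
```

```bash
cat >> h.py <<'E'
PHI,TAU=np.radians(57),np.radians(28)
def potpose(C,up=0,s_b=-.0205,gap=.004):
    h=np.array([np.cos(PHI),np.sin(PHI),0]); x=np.cos(TAU)*h-[0,0,np.sin(TAU)]; z=np.sin(TAU)*h+[0,0,np.cos(TAU)]
    F=frame(x,z,[0,0,0]); butt=np.array([*C,.005+.008*np.sin(TAU)+gap])+s_b*h
    F[:3,3]=butt+z*up-F[:3,:3]@[-.0038,-.0004,-.1105]; return F
E
python3 - <<'E'
from h import *
T=tiprel(); w=camera("wrist"); b=camera("top"); a=camera("scene")
uv,Q,c=knife_in_tool(w,T)
for lo in (-.11,-.08,-.05,.03,.04):
    s=(Q[:,2]>=lo)&(Q[:,2]<lo+.01); print(lo,s.sum(),Q[s,0].min().round(4) if s.sum() else "",np.median(Q[s,:2],axis=0).round(4))
print("zmin",Q[:,2].min())
for n in ("lid_edge",): print([(np.round(r["centre"],3),r["confidence"]) for r in pinpoint(n,a)[:3]])
v,u=np.mgrid[195:255,95:160]; uv=np.c_[u.ravel(),v.ravel()].astype(float); P=unproj(b,uv)
m=(abs(P[:,2]-.085)<.006)&(np.hypot(P[:,0]-.427,P[:,1]-.406)<.06); c0,r0=cv2.minEnclosingCircle(P[m,:2].astype(np.float32)); 
A=np.c_[2*P[m,:2],np.ones(m.sum())]; q=np.linalg.lstsq(A,(P[m,:2]**2).sum(1),rcond=None)[0]; print("pot",m.sum(),c0,r0,q[:2],np.sqrt(q[2]+q[:2]@q[:2]))
C=q[:2]; pre=potpose(C,.11); rel=potpose(C); print("pre",pre[:3,3],"rel",rel[:3,3])
rows(T,pre); rows(pre,rel)
M=T.copy(); M[:3,3]=[.36,.09,.29]; M[:3,:3]=frame([np.cos(.6)*np.cos(TAU+.3),np.sin(.6)*np.cos(TAU+.3),-np.sin(TAU+.3)],[0,0,1],[0]*3)[:3,:3]; print("via"); rows(T,M); rows(M,pre)
E
```

```text
clock 11.4667 F [-0.2  0.2 -0.3] tip along -0.0591 lat -0.0026 z 0.2630 joints [-0.25  0.02 -0.18  1.36  0.   -0.43]
-0.11 966 -0.0135 [-0.0111 -0.0004]
-0.08 997 -0.0139 [-0.0114 -0.0004]
-0.05 843 -0.0133 [-0.0113 -0.0004]
0.03 463 -0.007 [-0.0049 -0.001 ]
0.04 332 -0.0065 [-0.0049 -0.001 ]
zmin -0.11001625061955045
[(array([ 0.609, -0.057,  0.156]), 0.8), (array([0.16 , 0.29 , 0.043]), 0.58), (array([ 0.246, -0.273,  0.042]), 0.56)]
pot 105 (0.4245620667934418, 0.404769629240036) 0.04098832607269287 [0.42560263 0.40379272] 0.03718758953057612
pre [0.47230964 0.47644964 0.20566172] rel [0.44418346 0.43313913 0.10853749]
n 16 (min 16 ) row [17.3, 27.8, 19.4] [-0.045, -0.063, 0.028] tot mm 583 deg 76
n 3 (min 3 ) row [0.0, -0.0, -36.7] [-0.0, 0.0, 0.0] tot mm 110 deg 0
via
n 8 (min 8 ) row [-1.5, 23.6, 6.1] [-0.049, -0.095, 0.021] tot mm 193 deg 50
n 11 (min 11 ) row [30.4, 17.8, 13.3] [-0.021, -0.027, 0.029] tot mm 411 deg 28
```

The lid holds at about 68° and the knife has not moved in the grip. Pot rim fit: centre (0.425,0.404), mean radius 37–41 mm as expected. Now to the via pose.

play_rows([
  [-1.5,23.6,6.1,-0.049,-0.095,0.021,1],
  [-1.5,23.6,6.1,-0.049,-0.095,0.021,1],
  [-1.5,23.6,6.1,-0.049,-0.095,0.021,1],
  [-1.5,23.6,6.1,-0.049,-0.095,0.021,1],
  [-1.5,23.6,6.1,-0.049,-0.095,0.021,1],
  [-1.5,23.6,6.1,-0.049,-0.095,0.021,1],
  [-1.5,23.6,6.1,-0.049,-0.095,0.021,1],
  [-1.5,23.6,6.1,-0.049,-0.095,0.021,1],
  [0,0,0,0,0,0,1],
])

```text
clock: 12.42
eef_pos: [0.3521, 0.0923, 0.2794]
tool_rot: [-0.109, 0.375, 0.275, 0.879]
ft_force: [-0.2, -0.9, -2.5]
grip_width: 0.0163
```

Run:
```python
from h import *
o=get_obs(); T=pose(o); print(T.round(3).tolist(),o["joint_pos"].round(2))
rows(T,potpose((.425,.404),.11)); rows(T,potpose((.425,.404),.11),14)
```

```text
[[0.569, -0.564, 0.599, 0.352], [0.401, 0.825, 0.397, 0.092], [-0.718, 0.014, 0.695, 0.279], [0.0, 0.0, 0.0, 1.0]] [-0.16 -0.55 -0.78  0.74  0.51 -0.59]
n 11 (min 11 ) row [30.1, 17.1, 14.4] [-0.023, -0.028, 0.028] tot mm 409 deg 29
n 14 (min 11 ) row [23.7, 13.4, 11.3] [-0.018, -0.022, 0.022] tot mm 409 deg 29
```

play_rows([
  [23.7,13.4,11.3,-0.018,-0.022,0.022,1],
  [23.7,13.4,11.3,-0.018,-0.022,0.022,1],
  [23.7,13.4,11.3,-0.018,-0.022,0.022,1],
  [23.7,13.4,11.3,-0.018,-0.022,0.022,1],
  [23.7,13.4,11.3,-0.018,-0.022,0.022,1],
  [23.7,13.4,11.3,-0.018,-0.022,0.022,1],
  [23.7,13.4,11.3,-0.018,-0.022,0.022,1],
  [23.7,13.4,11.3,-0.018,-0.022,0.022,1],
  [23.7,13.4,11.3,-0.018,-0.022,0.022,1],
  [23.7,13.4,11.3,-0.018,-0.022,0.022,1],
  [23.7,13.4,11.3,-0.018,-0.022,0.022,1],
  [23.7,13.4,11.3,-0.018,-0.022,0.022,1],
  [23.7,13.4,11.3,-0.018,-0.022,0.022,1],
  [23.7,13.4,11.3,-0.018,-0.022,0.022,1],
  [0,0,0,0,0,0,1],
  [0,0,0,0,0,0,1],
])

```text
clock: 13.75
eef_pos: [0.4778, 0.4749, 0.2086]
tool_rot: [-0.12, 0.212, 0.462, 0.853]
ft_force: [0.1, 0.2, -0.5]
grip_width: 0.0161
```

Run:
```python
from h import *
o=get_obs(); T=pose(o); print(T.round(3).tolist(),o["joint_pos"].round(2),o["ft_force"].round(1))
C=(.425,.404); rows(T,potpose(C,.11)); print("to mid"); rows(T,potpose(C,.05)); print("mid->rel"); rows(potpose(C,.05),potpose(C))
print("butt",(T@[-.0038,-.0004,-.1105,1])[:3])
a=camera("scene"); save(a,"s4.png",(300,100,512,270),3.6)
```

```text
[[0.484, -0.838, 0.251, 0.478], [0.737, 0.545, 0.4, 0.475], [-0.472, -0.008, 0.881, 0.209], [0.0, 0.0, 0.0, 1.0]] [ 0.65  0.21 -0.77 -0.47  0.3  -0.17] [ 0.1  0.2 -0.5]
n 1 (min 1 ) row [-0.2, 6.1, -3.4] [0.007, -0.003, 0.005] tot mm 7 deg 1
to mid
n 2 (min 2 ) row [-0.0, 3.2, -31.7] [0.003, -0.002, 0.002] tot mm 64 deg 1
mid->rel
n 2 (min 2 ) row [0.0, -0.0, -25.0] [0.0, 0.0, 0.0] tot mm 50 deg 0
butt [0.44849029 0.42767715 0.1129916 ]
```

View pics/s4.png

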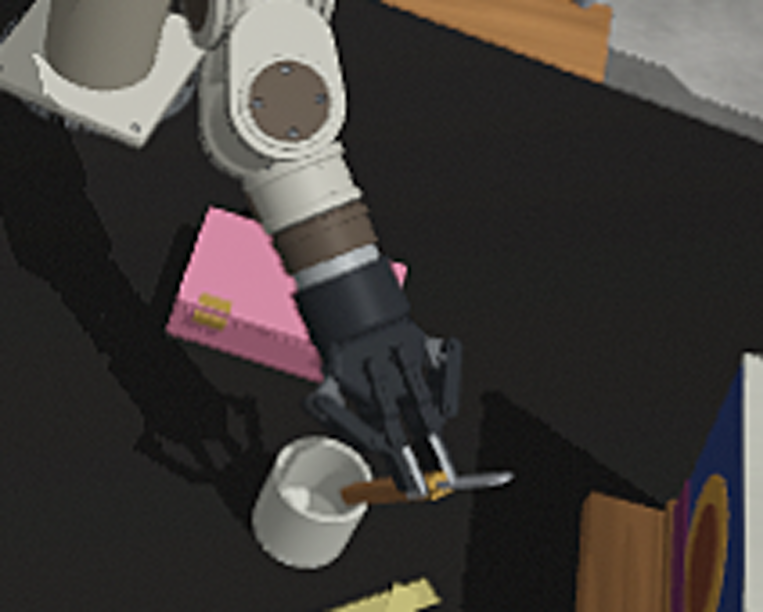

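The crop shows the handle's butt at (345,492), over the pot's mouth at (320,475). I correct 6 mm sideways and go down along the knife's axis, stopping midway to check.

play_rows([
  [-0.2,6.1,0,0.007,-0.003,0.005,1],
  [0,0,-12,0,0,0,1],
  [0,0,-15,0,0,0,1],
  [0,0,-15,0,0,0,1],
  [0,0,-15,0,0,0,1],
  [0,0,-6,0,0,0,1],
  [0,0,0,0,0,0,1],
])

```text
clock: 14.38
eef_pos: [0.4561, 0.4514, 0.1544]
tool_rot: [-0.115, 0.212, 0.462, 0.853]
ft_force: [0.3, -0.5, -1.3]
grip_width: 0.0162
```

Run:
```python
from h import *
o=get_obs(); T=pose(o); print(o["ft_force"].round(1),o["clock"])
C=(.425,.404); print("to rel"); rows(T,potpose(C)); rows(T,potpose(C),5)
print("butt",(T@[-.0038,-.0004,-.1105,1])[:3])
a=camera("scene"); save(a,"s5.png",(340,170,460,260),6); print([(np.round(r["centre"],3),r["confidence"]) for r in pinpoint("pot",a)[:1]])
```

```text
[ 0.3 -0.5 -1.3] 14.3833
to rel
n 2 (min 2 ) row [1.1, 0.3, -25.4] [-0.001, 0.001, 0.001] tot mm 51 deg 0
n 5 (min 2 ) row [0.4, 0.1, -10.2] [-0.0, 0.0, 0.0] tot mm 51 deg 0
butt [0.42631531 0.4050154  0.05856666]
[(array([0.429, 0.405, 0.   ]), 0.64)]
```

View pics/s5.png

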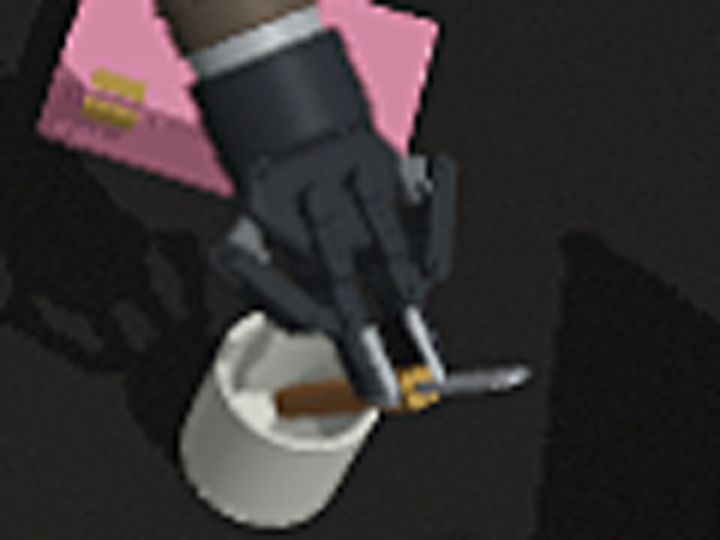

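The handle is inside the pot, its butt at (285,400), with no contact force. I go on down.

play_rows([
  [0.4,0.1,-8,0,0,0,1],
  [0.4,0.1,-10,0,0,0,1],
  [0.4,0.1,-10,0,0,0,1],
  [0,0,-8,0,0,0,1],
  [0,0,-5,0,0,0,1],
  [0,0,0,0,0,0,1],
])

```text
clock: 14.98
eef_pos: [0.4474, 0.4381, 0.1195]
tool_rot: [-0.115, 0.21, 0.463, 0.854]
ft_force: [-0.1, 0.2, -0.5]
grip_width: 0.0158
```

Run:
```python
from h import *
o=get_obs(); T=pose(o); print(o["ft_force"].round(1),o["clock"])
rows(T,potpose((.425,.404)),3)
print("butt",(T@[-.0038,-.0004,-.1105,1])[:3])
```

```text
[-0.1  0.2 -0.5] 14.9833
n 3 (min 1 ) row [-0.1, 0.2, -4.2] [0.0, 0.002, 0.0] tot mm 13 deg 0
butt [0.41797023 0.39192626 0.02346736]
```

play_rows([
  [0,0.2,-5,0,0,0,1],
  [0,0.2,-4,0,0,0,1],
  [0,0.2,-3,0,0,0,1],
  [0,0,-1.5,0,0,0,1],
  [0,0,0,0,0,0,1],
  [0,0,0,0,0,0,1],
])

```text
clock: 15.48
eef_pos: [0.4434, 0.4333, 0.1077]
tool_rot: [-0.115, 0.21, 0.463, 0.853]
ft_force: [0.3, 0.0, -1.0]
grip_width: 0.0162
```

Run:
```python
from h import *
o=get_obs(); T=pose(o); print(o["ft_force"].round(1),o["clock"])
print("butt",(T@[-.0038,-.0004,-.1105,1])[:3])
a=camera("scene"); save(a,"s6.png",(340,170,460,260),6)
```

```text
[ 0.3  0.  -1. ] 15.4833
butt [0.41406768 0.38711787 0.01158884]
```

View pics/s6.png

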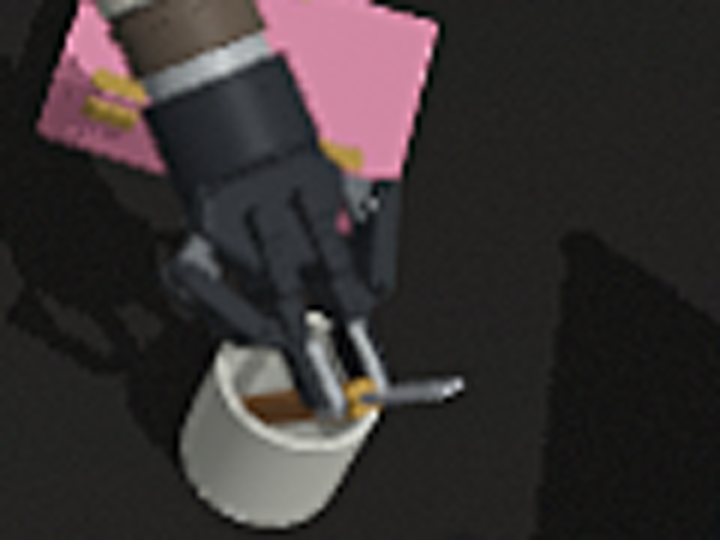

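The handle is deep in the pot, the pads are above the rim at (335,400), and the force is near zero. I lower 2 mm, open gently and withdraw along the tool axis.

play_rows([
  [0,0,-2,0,0,0,1],
  [0,0,0,0,0,0,1],
  [0,0,0,0,0,0,0.4],
  [0,0,0,0,0,0,0.2],
  [0,0,0,0,0,0,0],
  [0,0,0,0,0,0,-0.2],
  [0,0,0,0,0,0,-0.3],
  [0,0,0,0,0,0,-0.3],
  [0,0,0,0,0,0,-0.3],
])

```text
clock: 16.28
eef_pos: [0.4429, 0.4325, 0.106]
tool_rot: [-0.115, 0.21, 0.463, 0.854]
ft_force: [-0.3, -0.2, 0.2]
grip_width: 0.0554
```

play_rows([
  [-8,0,0,0,0,0,-0.3],
  [-15,0,0,0,0,0,-0.3],
  [-20,0,0,0,0,0,-0.3],
  [-25,0,0,0,0,0,-0.3],
  [-30,0,0,0,0,0,-0.3],
  [-30,0,10,0,0,0,-0.3],
  [-20,0,25,0,0,0,-0.3],
  [0,0,30,0,0,0,-0.3],
  [0,0,30,0,0,0,-0.3],
  [0,0,0,0,0,0,-0.3],
  [0,0,0,0,0,0,-0.3],
])

```text
clock: 17.2
eef_pos: [0.4108, 0.3673, 0.2701]
tool_rot: [-0.117, 0.213, 0.466, 0.851]
ft_force: [-1.2, -0.9, -0.9]
grip_width: 0.0555
```

Run:
```python
from h import *
o=get_obs(); print(o["ft_force"].round(1),o["clock"],o["eef_pos"].round(3))
a=camera("scene"); save(a,"s7.png",None,1.5); b=camera("top")
for n in ("lid_edge","knife_tip","knife_butt","pot","mug","eraser","brush_pot","set_square","pencil"):
    print(n,[(np.round(r["centre"],3).tolist(),round(r["confidence"],2)) for p in (a,b) for r in pinpoint(n,p)[:1]])
```

```text
[-1.2 -0.9 -0.9] 17.2 [0.411 0.367 0.27 ]
lid_edge [([0.16, 0.29, 0.042], 0.77), ([0.161, 0.296, 0.045], 0.87)]
knife_tip [([0.47, 0.482, 0.174], 0.76), ([0.466, 0.477, 0.173], 0.56)]
knife_butt [([0.417, 0.388, 0.009], 0.68), ([0.615, -0.051, 0.153], 0.38)]
pot [([0.426, 0.405, 0.002], 0.73), ([0.426, 0.407, -0.003], 0.65)]
mug [([0.719, 0.346, -0.002], 0.7), ([0.723, 0.35, -0.001], 0.73)]
eraser [([0.707, 0.202, -0.0], 0.49), ([0.704, 0.202, -0.001], 0.5)]
brush_pot [([0.504, -0.36, 0.002], 0.72), ([0.5, -0.357, 0.002], 0.77)]
set_square [([0.531, 0.529, -0.002], 0.65), ([0.531, 0.526, 0.001], 0.92)]
pencil [([0.773, -0.073, -0.004], 0.61), ([0.772, -0.076, -0.003], 0.53)]
```

View pics/s7.png

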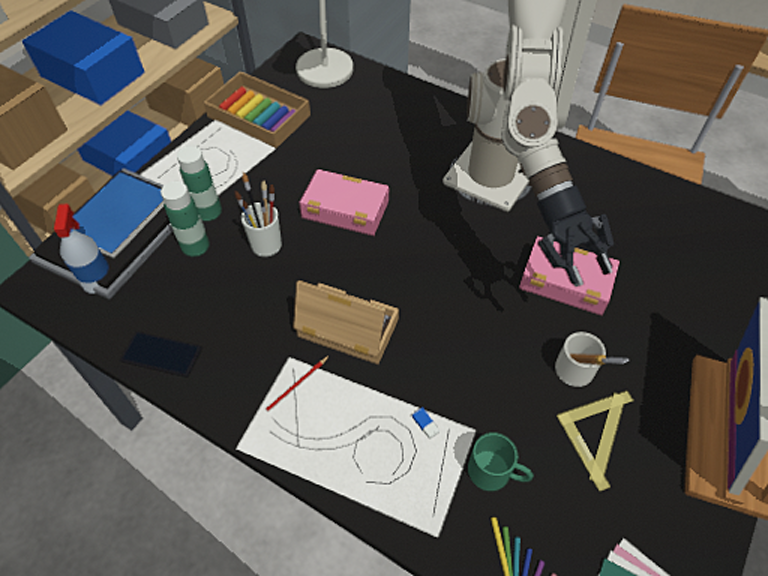

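The final view shows the lid standing open at (340,315), the knife leaning in the upright pot at (585,358), and the other things unmoved. The gripper is clear. I hand in.

```bash
python3 -c "
from h import *
print(job_done())"
```

```text
the job is handed in; nothing more can be done
None
```

The lid is levered open and the knife stands in the pot. The job was handed in at about 17 s of the 53 s allowed.

- **Lid:** I pushed the blade about 40 mm into the notch and raised it along the hinge arc. After I backed out, the lid's front edge was 154–156 mm above the table, which means about 66–68° open. My plane fit to the lid in the top view gave 15.8°; it had only 107 points because the arm was in the way, so I dropped it. At the last check the network reported only a pink box's edge for the lid, but the last picture shows the lid still open.
- **Knife:** I set it handle down in the white pot and released it. It leans on the rim with its tip about 173 mm above the table and its butt near the pot floor. The top-view network put the butt on the lid, with confidence 0.38, which I took as a false hit.
- **Everything else:** The pot is upright and has not moved. The mug, eraser, brush pot, pencil and set square stayed within a few mm of where they started. I checked the cans by eye only. Forces at the end of each move were small, about 7 N at most, when the fingers touched the table while gripping the knife.

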